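Pack seven cells in the round clam fixture and shut its jaw

ROBOT

A 6-joint arm with a two-finger parallel gripper is mounted at the origin on the work surface. World frame = base frame: x ahead of the robot, y to its left, z up, the work surface at z = 0. Lengths are in mm, angles in rad, forces in N, time in s.
With the tool pointing down it reaches from about 275 to 775 mm from the base axis. Payload 14.6 kg.
Tool frame: the origin (TCP) lies between the finger pads; the fingertips stand 11 mm ahead of it and the grasp point (between the pads) lies 8 mm behind it; z points along the fingers, y is the direction in which the jaws open and shut (so a half turn about z gives the same grasp; the last joint's range is limited). The gripper opens to 85 mm and grips with 20 to 120 N. Pads are 22 mm wide; open, the fingers measure 114 mm over their backs; the gripper's body (76 mm by 85 mm) begins 54 mm behind the grasp point. The pads swing forward as they close: fully open they stand 13 mm farther back than shut.
Start: joints at [1.013, 0.263, -0.048, 1.259, 0, 1.415], TCP at [205.803, 482.984, 242.278] pointing down, gripper open.
Joint ranges: [-2.65, 2.65], [-0.89, 1.7], [-1.18, 1.37], [-2.13, 2.11], [-1.35, 1.29], [-3.14, 3.14]. Speed limits (rad/s): [1.89, 1.89, 2.57, 2.79, 3.14, 3.14].

INTERFACE

Orientations are given as a unit quaternion [x, y, z, w].
In Python, from rig import env, imaging gives the robot as it stands. The module is installed in compiled form; this text tells all that it offers.
- The arm moves only by the tool jog_arm, never from a script. Its argument "targets" is a list of rows, each a list of 2 entries, a list of its own where there are three numbers: the shift along the tool's x, y, z scaled (see below), then the turn about the tool's z scaled (see below). A call has 1 to 8 rows; each row shifts and turns the pose as measured when the row begins, along the tool's axes as they then stand; what a row does not reach is not made up. The controller multiplies each number of a shift by 20 cm and each number of a turn by pi rad. A row lasts 1/8 s, in which the tool goes at most 62.5 mm and 10.7 degrees, less where a joint would pass 70% of its speed; a pose out of reach is approached as far as the arm can. A call with a number of a shift or a turn outside -1 to 1 is refused whole. A call with a gripper value outside its range is refused whole. "gripper" is the closure, from 0 (fully open) to 1 (shut), set as the call begins (left out, the last holds). The fingers move at their own pace and stop on an object; "newtons" is the grip in N (left out, the last holds). Time passes only in rows, so rows that do not move let the fingers close. It gives the time, the measured TCP pose, the force and the opening at its end, in the units of the state.
- env.state(): the state, without advancing time (a new reading comes with each control period).
- imaging.capture(name): name is "scene" or "top"; returns the picture (384x512x3 uint8, red, green, blue); there is no depth.
- imaging.camera_info(name): a dict with "fov_y" (degrees; the focal length in pixels is half the picture's height over the tangent of half this angle, whatever the lens; pixels are square), "cx", "cy" (the principal point, pixels), "R" (3x3) and "t" (3): a world point X has camera coordinates R X + t. Camera axes: x right, y down, z forward; pixel columns grow to the right and rows downward; lengths in mm; the calibration is good to about 2 mm. A picture is of the moment at which its call begins. camera_info takes no time and is no camera call.
- env.job_done(): hands the job in, once; it reports no verdict.
The state is a dict: "clock": time; "joint_positions": joint angles; "dq": joint speeds; "joint_torque": joint torques, N m; "tcp_pos": TCP position; "orientation": TCP orientation; "force": force on the tool from outside, world axes, zero at the start; "torque": the same for the moment, N m; "finger_gap": finger opening in mm.
Only numpy, scipy, OpenCV 4.12 (cv2) and the standard library are available. Lean on these libraries where they do the work, as an engineer would, in place of code of your own. Each camera call takes 0.05 s, during which the arm holds its last target. There are 200 camera calls.

TASK

Build the round seven-cell pack in the clam fixture: slide the four loose fat cells, standing up, into the open nest against the three already there, so that one stands in the middle and six around it, without lifting any off the board or knocking any over. Then swing the jaw fully shut around them and let go. Leave the slim cell and everything else on the bench where it is.

Things in the scene. Friction and masses are not known exactly. Their poses are not given: they have to be found in the camera images.
- nest (a point): Nest centre, level with the brown board's top (12 mm above the bench). x points from the mouth into the fixed half ring, y to the hinge, z up. Two aluminium half rings, 40 mm inner and 48 mm outer radius, 20 mm high; the fixed half is on the +x side, the swinging jaw shuts on the -x side. The board spans x -150 to 62, y -220 to 170 mm here. Board and fixed half cannot move.
- jaw_hinge (a point): Axis of the jaw's upright hinge, at the top of the 20 mm high rings; it lies 58 mm from the nest's centre along the nest's +y. Its frame is parallel to the nest's.
- jaw (a joint): Swing of the jaw about the hinge, rad: 0 = shut (against a stop), growing as it opens, up to 2.8; seen from above it opens clockwise. Stiff hinge (0.15 N m of friction): it stays where it is left.
- jaw_peg (a point): Middle of the jaw's push peg, an upright black pin of 12 mm diameter at the jaw's free end. The peg rises from the ring's top (32 mm above the bench) to 60 mm; this point is 46 mm above the bench and 115 mm from the hinge axis. With the jaw shut it lies at x -10 mm, y -57 mm in the nest's frame.
- cell1: Rechargeable cell, a green-sleeved cylinder of 26 mm diameter and 35 mm height, about 50 g, standing in the fixed half already. Origin at the centre of its foot, z along its axis. Sliding friction on the board about 0.6, so it must be pushed low (pushed higher than about 18 mm above its foot it tips instead of sliding).
- cell2: Rechargeable cell, a green-sleeved cylinder of 26 mm diameter and 35 mm height, about 50 g, standing in the fixed half already. Origin at the centre of its foot, z along its axis. Sliding friction on the board about 0.6, so it must be pushed low (pushed higher than about 18 mm above its foot it tips instead of sliding).
- cell3: Rechargeable cell, a green-sleeved cylinder of 26 mm diameter and 35 mm height, about 50 g, standing in the fixed half already. Origin at the centre of its foot, z along its axis. Sliding friction on the board about 0.6, so it must be pushed low (pushed higher than about 18 mm above its foot it tips instead of sliding).
- cell4: Rechargeable cell, a green-sleeved cylinder of 26 mm diameter and 35 mm height, about 50 g, loose, standing on the board in front of the nest. Origin at the centre of its foot, z along its axis. Sliding friction on the board about 0.6, so it must be pushed low (pushed higher than about 18 mm above its foot it tips instead of sliding).
- cell5: Rechargeable cell, a green-sleeved cylinder of 26 mm diameter and 35 mm height, about 50 g, loose, standing on the board in front of the nest. Origin at the centre of its foot, z along its axis. Sliding friction on the board about 0.6, so it must be pushed low (pushed higher than about 18 mm above its foot it tips instead of sliding).
- cell6: Rechargeable cell, a green-sleeved cylinder of 26 mm diameter and 35 mm height, about 50 g, loose, standing on the board in front of the nest. Origin at the centre of its foot, z along its axis. Sliding friction on the board about 0.6, so it must be pushed low (pushed higher than about 18 mm above its foot it tips instead of sliding).
- cell7: Rechargeable cell, a green-sleeved cylinder of 26 mm diameter and 35 mm height, about 50 g, loose, standing on the board in front of the nest. Origin at the centre of its foot, z along its axis. Sliding friction on the board about 0.6, so it must be pushed low (pushed higher than about 18 mm above its foot it tips instead of sliding).
- slim_cell: Bystander: a thinner cell (14.5 mm diameter, 50 mm high) standing on the board behind the hinge; not part of the pack.
- tape_roll: Bystander: roll of amber tape lying flat on the board, right of the fixed half, 60 mm across, 19 mm high.
- driver: Bystander: screwdriver, 160 mm, lying along the board's right edge.
- multimeter: Bystander: multimeter, 165 x 78 x 44 mm, on the desk mat to the right.
- case_fan: Bystander: 80 x 80 x 25 mm case fan on the far left of the mat.
- memory_stick: Bystander: memory module, 133 x 31 x 4 mm, on the mat to the left.
- paste_syringe: Bystander: syringe, 16 mm thick, 115 mm long, on the far right of the mat.

How it is judged (in metres and radians):
On the way, in this order (a step that is already met when the one before it is completed fails the run):
1. All seven cells stand upright, gathered in the nest (each within 40 mm of its centre, feet on the board), with the jaw still open (more than 0.8 rad) (horizontal distance between each of cell1, cell2, cell3, cell4, cell5, cell6, cell7 and nest below 0.04 m and angle between each of cell1, cell2, cell3, cell4, cell5, cell6, cell7's own z axis and vertical below 0.08 rad and z of each of cell1, cell2, cell3, cell4, cell5, cell6, cell7 in the frame of nest below 0.003 m and value of joint jaw above 0.8 rad), for 0.2 s.
2. The jaw is shut (under 0.04 rad) (value of joint jaw below 0.04 rad), for 0.2 s.
At the end, for the whole second after the job is handed in: The jaw is shut to within 0.04 rad, and all seven fat cells stand upright (within 0.08 rad) and at rest, feet on the board, inside the nest: each within 31 mm of its centre, which is possible only with one in the middle and six around it (value of joint jaw below 0.04 rad and horizontal distance between each of cell1, cell2, cell3, cell4, cell5, cell6, cell7 and nest below 0.031 m and angle between each of cell1, cell2, cell3, cell4, cell5, cell6, cell7's own z axis and vertical below 0.08 rad and z of each of cell1, cell2, cell3, cell4, cell5, cell6, cell7 in the frame of nest below 0.003 m and linear speed of each of cell1, cell2, cell3, cell4, cell5, cell6, cell7 below 0.01 m/s); the robot touches nothing.
It fails at once if A fat cell is knocked over (tilted more than 0.5 rad) (angle between any of cell1, cell2, cell3, cell4, cell5, cell6, cell7's own z axis and vertical above 0.5 rad).
It fails at once if A fat cell is lifted (its foot more than 15 mm above the board) (z of any of cell1, cell2, cell3, cell4, cell5, cell6, cell7 in the frame of nest above 0.015 m).
It fails at once if A bystander is moved more than 20 mm (distance of any of slim_cell, tape_roll, driver, multimeter, case_fan, memory_stick, paste_syringe from where it was at the start of the episode above 0.02 m).
It also fails if it takes over 72 s, if anything falls off the work surface, if the arm or the gripper's body presses on something with over 40 N, if the wrist force passes 120 N, or if a joint passes its speed limit or range.

## Working session

There is one attempt and no reset: what is moved stays moved. The work goes in short steps, Python scripts to look and compute and a tool call to move; the robot and the scene stay as the last step left them, time stands still between calls to the robot, and variables do not carry over. Pictures are saved under pics/ and viewed, about 8 in all and at most 12, crops included, and the job is handed in when it is done.

Besides the shell and the picture viewer there is one more tool, called in YAML: its name, and indented under it one key for each argument. jog_arm: Moves the arm, as the interface text tells. Shifts and turns lie within -1 to 1; 1 stands for 20 cm of shift or pi rad of turn. Its arguments: {"type":"object","properties":{"targets":{"type":"array","items":{"type":"array"}},"gripper":{"type":"number"},"newtons":{"type":"number"}},"required":["targets"]}

```bash
mkdir -p pics
python3 - <<'E'
from rig import env, imaging
import cv2,numpy as np
np.set_printoptions(precision=4,suppress=True)
print(env.state())
for n in("scene","top"):
    print(n,imaging.camera_info(n)); cv2.imwrite(f"pics/{n}0.png",imaging.capture(n)[:,:,::-1])
a=cv2.imread("pics/scene0.png");b=cv2.imread("pics/top0.png")
cv2.imwrite("pics/top0b.png",cv2.resize(b,None,fx=1.56,fy=1.56,interpolation=cv2.INTER_CUBIC))
cv2.imwrite("pics/scene0b.png",cv2.resize(a,None,fx=1.56,fy=1.56,interpolation=cv2.INTER_CUBIC))
E
```

```text
{'clock': 0.0, 'joint_positions': array([ 1.0127,  0.2635, -0.0489,  1.2594,  0.    ,  1.4155]), 'dq': array([-0.0015, -0.0006,  0.0005,  0.0003,  0.0006,  0.0013]), 'joint_torque': array([  0.0008, -63.7604,  38.4567,   0.014 ,  -0.0001,  -0.0001]), 'tcp_pos': array([205.6788, 482.7769, 241.855 ]), 'orientation': array([ 0.2   ,  0.9798, -0.0005, -0.0002]), 'force': array([-0.7657, -0.1595,  0.2079]), 'torque': array([-0.0088, -0.0154, -0.0167]), 'finger_gap': 85.16230241992305}
scene {'fov_y': 42.46743995696552, 'cx': 254.61731491330724, 'cy': 188.20355772304575, 'R': array([[-0.0293,  0.9995,  0.0084],
       [ 0.5911,  0.0241, -0.8063],
       [-0.8061, -0.0186, -0.5915]]), 't': array([  52.2642, -303.4369, 1814.3657])}
top {'fov_y': 55.46883237950075, 'cx': 257.46326466089755, 'cy': 189.0876310131142, 'R': array([[ 0.0158, -0.9999,  0.0016],
       [-0.998 , -0.0159, -0.0613],
       [ 0.0613, -0.0006, -0.9981]]), 't': array([-45.6192, 617.3319, 986.9506])}
```

View pics/top0b.png

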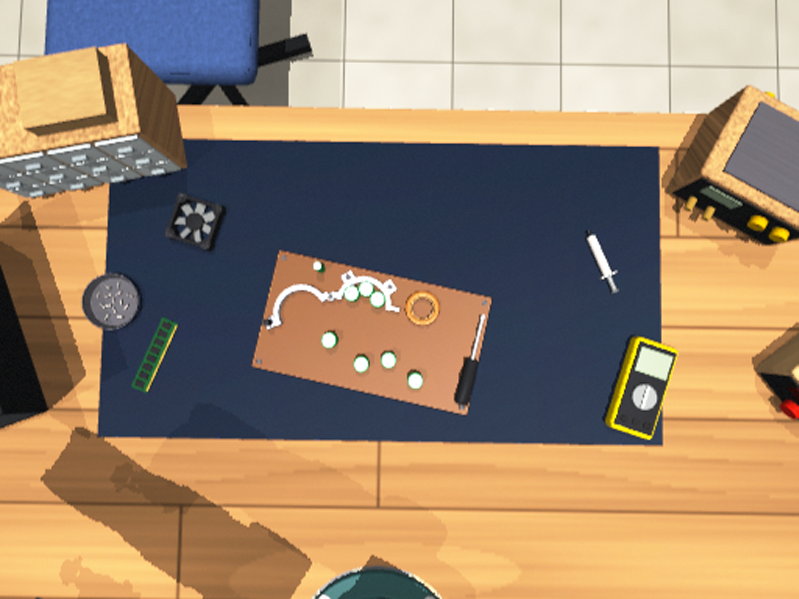

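View pics/scene0b.png

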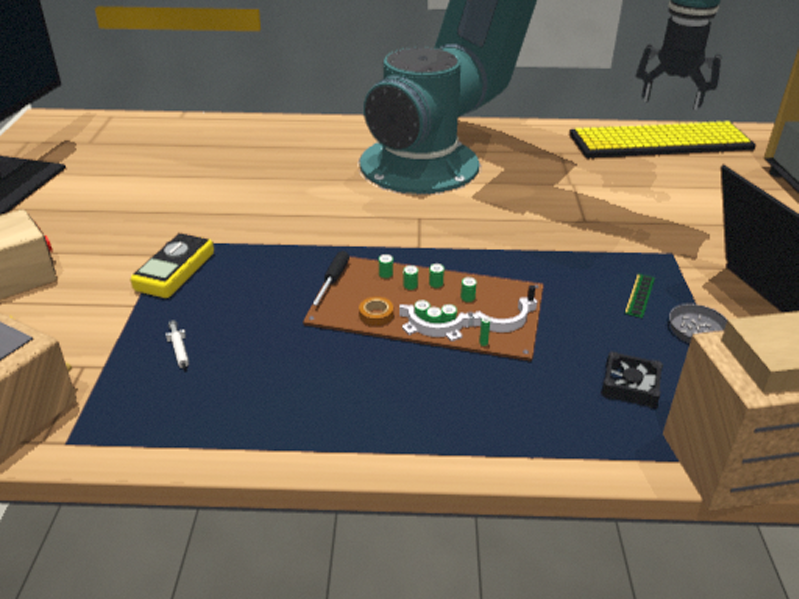

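The top view shows four loose cells at (330,340), (361,364), (388,359) and (415,380) in zoomed pixels. The nest is near (365,305), and the open jaw's peg is at (269,322). Next I'll measure these precisely.

```bash
cat > h.py <<'E'
import numpy as np,cv2
from rig import env,imaging
np.set_printoptions(precision=1,suppress=True)
def K(n):
    c=imaging.camera_info(n);f=192/np.tan(np.radians(c["fov_y"]/2));return c,f
def w(n,uv,z):
    c,f=K(n);R,t=np.array(c["R"]),np.array(c["t"])
    d=R.T@np.array([(uv[0]-c["cx"])/f,(uv[1]-c["cy"])/f,1]);o=-R.T@t
    return o+d*(z-o[2])/d[2]
def px(n,X):
    c,f=K(n);p=np.array(c["R"])@np.array(X,float)+c["t"];return np.array([c["cx"]+f*p[0]/p[2],c["cy"]+f*p[1]/p[2]])
def crop(n,x0,y0,x1,y1,s,name):
    im=imaging.capture(n)[:,:,::-1];cv2.imwrite(name,cv2.resize(im[y0:y1,x0:x1],None,fx=s,fy=s,interpolation=cv2.INTER_CUBIC));return im
E
python3 - <<'E'
from h import *
im=crop("top",155,155,325,270,4.7,"pics/t1.png")
h=cv2.cvtColor(np.ascontiguousarray(im),cv2.COLOR_BGR2HSV)
# board
m=((h[...,0]<15)&(h[...,1]>90)&(h[...,2]>60)).astype(np.uint8);m[:155]=0;m[270:]=0;m[:,:155]=0;m[:,325:]=0
cn=max(cv2.findContours(cv2.morphologyEx(m,cv2.MORPH_CLOSE,np.ones((3,3))),0,1)[0],key=cv2.contourArea)
r=cv2.minAreaRect(cn);print(r)
B=[w("top",p,12) for p in cv2.boxPoints(r)];print(np.array(B))
for n,b in(("top",(155,155,325,270)),("scene",(190,155,350,235))):
    a=cv2.imread(f"pics/{n}0.png");v=a.min(2);mm=np.zeros_like(v);x0,y0,x1,y1=b;mm[y0:y1,x0:x1]=v[y0:y1,x0:x1]>150
    k,l,s,c=cv2.connectedComponentsWithStats(mm)
    for i in range(1,k):
        if s[i,4]>5:print(n,c[i],s[i],w(n,c[i],47))
E
```

```text
((238.0909881591797, 212.63246154785156), (141.5399627685547, 77.23880004882812), 12.633362770080566)
[[ 488.1  228.7   12. ]
 [ 697.5  188.3   12. ]
 [ 617.3 -197.1   12. ]
 [ 409.7 -152.1   12. ]]
top [202.8 169.8] [201 167   5   6  25] [665.9 111.8  47. ]
top [219.7 187.7] [171 173  85  38 746] [618.3  65.4  47. ]
top [306.2 214.7] [302 201   9  30  62] [ 550.  -166.8   47. ]
top [210.1 217.7] [206 213   9  10  68] [537.9  89.2  47. ]
top [248.6 230.6] [245 226   9  10  69] [505.4 -14.   47. ]
top [230.9 233.1] [227 229   9  10  67] [497.9  32.8  47. ]
top [265.9 244. ] [262 240   9   9  68] [470.7 -60.6  47. ]
scene [246.7 165.1] [243 163   8   5  34] [468.4 -61.6  47. ]
scene [279.6 171.2] [276 169   8   5  35] [495.3  32.   47. ]
scene [263.  172.3] [259 170   9   6  39] [502.9 -14.4  47. ]
scene [206.1 186.3] [201 178  11  17  38] [ 575.4 -166.2   47. ]
scene [300.5 180. ] [297 178   8   5  36] [535.9  88.7  47. ]
scene [301.1 202.4] [256 191  88  20 350] [636.   85.6  47. ]
scene [278.2 197.4] [266 192  26  11 133] [616.8  26.9  47. ]
scene [262.3 209.5] [258 206  10   8  41] [669.1 -13.8  47. ]
scene [290.5 214.1] [286 211  10   7  36] [684.6  57.   47. ]
```

View pics/t1.png

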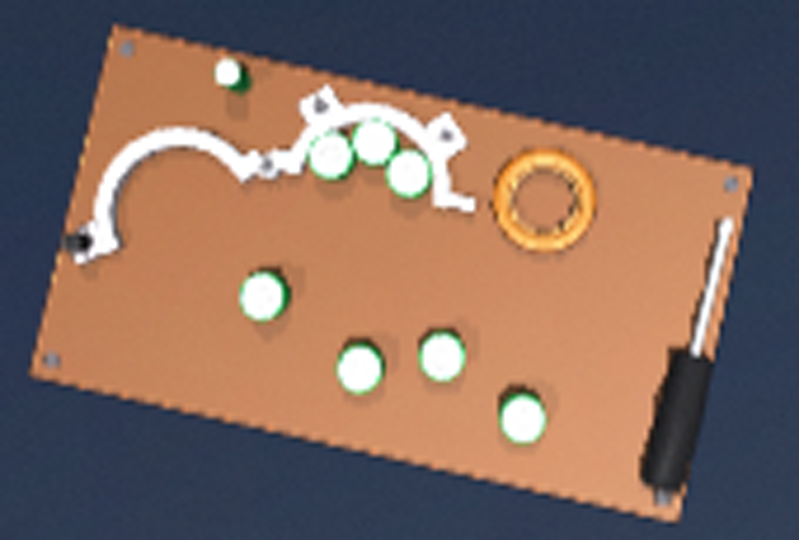

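```bash
cat >> h.py <<'E'
from scipy.spatial.transform import Rotation as Ro
N=np.array([601.3,32.4]);TH=-0.2045
def n2w(p):
    c,s=np.cos(TH),np.sin(TH);return N+np.array([c*p[0]-s*p[1],s*p[0]+c*p[1]])
def w2n(p):
    d=np.array(p)[:2]-N;c,s=np.cos(TH),np.sin(TH);return np.array([c*d[0]+s*d[1],-s*d[0]+c*d[1]])
def go(p,z,yaw_n,sym=True,st=None):
    """tool-frame shift/20cm and turn/pi to nest point p, world z, tool x at nest angle yaw_n(deg)"""
    s=env.state();R=Ro.from_quat(s["orientation"]).as_matrix();yaw=np.arctan2(R[1,0],R[0,0])
    d=R.T@(np.append(n2w(p),z)-s["tcp_pos"])
    dy=(np.radians(yaw_n)+TH-yaw+np.pi)%(2*np.pi)-np.pi
    print("shift",np.round(d/200,4),"turn",np.round(-dy/np.pi,4),"mm",d,"deg",np.degrees(dy))
def st():
    s=env.state();R=Ro.from_quat(s["orientation"]).as_matrix()
    print("t",s["clock"],"nest",w2n(s["tcp_pos"]),"z",s["tcp_pos"][2],"yaw_n",np.degrees(np.arctan2(R[1,0],R[0,0])-TH),"gap",s["finger_gap"],"F",s["force"],"j",np.round(s["joint_positions"],2))
E
python3 - <<'E'
from h import *
f=lambda u,v:(155+u/4.7-.4,155+v/4.7-.4)
for nm,q,z in(("c",(330,155),47),("c",(375,142),47),("c",(410,174),47),("hinge",(267,163),32),("peg",(80,241),60),("fl",(475,205),32),("A",(264,296),47),("B",(360,368),47),("C",(442,356),47),("D",(523,418),47)):
    print(nm,w2n(w("top",f(*q),z)))
for a in [(668.4,-61.6)]: pass
for n,c in(("A",(535.9,88.7)),("B",(495.3,32)),("C",(502.9,-14.4)),("D",(468.4,-61.6))):print(n,"scene",w2n(c))
# shut-pose overlay for board corners
for p in((-150,-220),(-150,170),(62,170),(62,-220)):print((px("top",[*n2w(p),12])-155)*4.7)
go((-131.9,-27.5),110,11.8+180);st()
E
```

```text
c [13.3 22.5]
c [26.2 -0.9]
c [ 12.7 -24.4]
hinge [ 1.5 58.5]
peg [-64.9 147. ]
fl [  4.1 -64.2]
A [-72.9  41. ]
B [-100.6  -21.1]
C [-83.9 -64.9]
D [-107.9 -117.2]
A scene [-75.5  41.8]
B scene [-103.7  -21.9]
C scene [-86.8 -65.8]
D scene [-111. -119.]
[676.2 520.7]
[ 25.2 373.7]
[109.1  22.8]
[752.2 166.3]
shift [-2.1 -1.6  0.7] turn -0.1287 mm [-416.6 -312.1  132.1] deg 23.162270401756093
t 0.15 nest [-478.8  360.7] z 241.91978435610005 yaw_n 168.6377295982439 gap 85.37832876316854 F [-0.1 -0.3  0.1] j [ 1.   0.3 -0.1  1.3  0.   1.4]
```

jog_arm:
  targets:
    - [[-0.24,-0.18,0],-0.043]
    - [[-0.24,-0.18,0],-0.043]
    - [[-0.24,-0.18,0],-0.043]
    - [[-0.24,-0.18,0],0]
    - [[-0.24,-0.18,0],0]
    - [[0,0,0],0]
  gripper: 0.76

```text
clock: 0.9
tcp_pos: [418.2, 265.1, 240.8]
orientation: [-0.009, 1.0, -0.001, -0.0]
force: [-0.1, 0.8, 0.5]
finger_gap: 20.3
```

```bash
python3 -c "
from h import *
st();go((-131.9,-27.5),110,191.8)"
```

```text
t 0.9 nest [-226.5  190.7] z 240.80908530286678 yaw_n -167.2433994360458 gap 20.34568498850802 F [-0.1  0.8  0.5] j [ 0.4  0.2 -0.1  1.2 -0.   0.4]
shift [-0.2 -1.2  0.7] turn 0.0053 mm [ -44.3 -233.5  131. ] deg -0.9566005639542088
```

jog_arm:
  targets:
    - [[-0.045,-0.235,0.131],0.005]
    - [[-0.045,-0.235,0.131],0]
    - [[-0.045,-0.235,0.131],0]
    - [[-0.045,-0.235,0.131],0]
    - [[-0.045,-0.235,0.131],0]
    - [[0,0,0],0]

```text
clock: 1.65
tcp_pos: [464.1, 26.8, 105.9]
orientation: [-0.003, 1.0, 0.0, -0.0]
force: [-0.0, 0.7, 1.1]
finger_gap: 20.5
```

```bash
sed -i 's/print("shift",np.round(d\/200,4)/print("shift",*np.round(d\/200,4)/' h.py; python3 -c "
from h import *
st();go((-131.9,-27.5),30,191.8)"
```

```text
t 1.65 nest [-133.2  -33.4] z 105.86372078574405 yaw_n -167.95945427032956 gap 20.528997518745363 F [-0.   0.7  1.1] j [-0.1  0.2 -0.5  0.9  0.  -0.1]
shift -0.0124 0.027 0.3793 turn 0.0013 mm [-2.5  5.4 75.9] deg -0.24054572967041538
```

jog_arm:
  targets:
    - [[-0.012,0.027,0.18],0]
    - [[0,0,0.1],0]
    - [[0,0,0.05],0]
    - [[0,0,0.03],0]
    - [[0,0,0.02],0]
    - [[0,0,0],0]

```text
clock: 2.4
tcp_pos: [466.9, 36.1, 30.0]
orientation: [-0.004, 1.0, 0.001, 0.001]
force: [0.4, -0.4, 0.7]
finger_gap: 20.2
```

```bash
python3 -c "
from h import *
st();go((-19.3,-4),28,191.8)
crop('scene',190,140,350,235,4.8,'pics/s2.png')"
```

```text
t 2.4 nest [-132.3  -23.7] z 30.03909768657927 yaw_n -167.7872607747187 gap 20.18583612027397 F [ 0.4 -0.4  0.7] j [-0.1  0.3 -0.6  0.7  0.  -0.1]
shift -0.5732 -0.0232 0.0116 turn 0.0023 mm [-114.6   -4.6    2.3] deg -0.41273922528127405
```

View pics/s2.png

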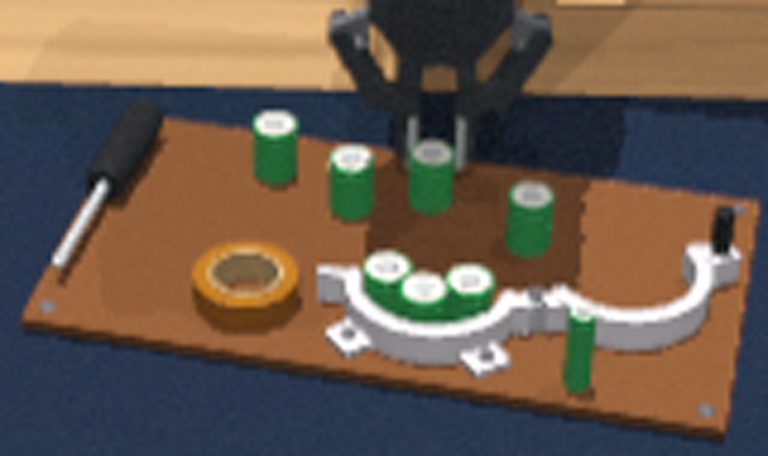

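jog_arm:
  targets:
    - [[-0.03,-0.003,0.004],0.002]
    - [[-0.05,-0.002,0.002],0]
    - [[-0.06,-0.0024,0],0]
    - [[-0.06,-0.0024,0],0]
    - [[-0.06,-0.0024,0],0]
    - [[-0.06,-0.0024,0],0]
    - [[-0.06,-0.0024,0],0]
    - [[0,0,0],0]

```text
clock: 3.45
tcp_pos: [550.1, 32.2, 29.8]
orientation: [-0.001, 1.0, 0.001, 0.002]
force: [-0.2, 1.0, 0.0]
finger_gap: 20.7
```

```bash
python3 -c "
from h import *
st();go((-19.3,-4),28,191.8)"
```

```text
t 3.45 nest [-50.1 -10.6] z 29.766463553117628 yaw_n -168.2058457268847 gap 20.664110598278622 F [-0.2  1.   0. ] j [-0.1  0.5 -0.4  0.7  0.  -0.1]
shift -0.1573 0.0008 0.0096 turn -0.0 mm [-31.5   0.2   1.9] deg 0.005845726884661502
```

jog_arm:
  targets:
    - [[-0.05,0,0.004],0]
    - [[-0.05,0,0.003],0]
    - [[-0.03,0,0],0]
    - [[-0.018,0,0],0]
    - [[0,0,0],0]

```text
clock: 4.08
tcp_pos: [581.1, 32.4, 28.3]
orientation: [-0.001, 1.0, 0.001, 0.002]
force: [-0.4, 0.6, -0.2]
finger_gap: 20.2
```

```bash
python3 -c "
from h import *
st();go((-19.3,-4),28,191.8)
crop('scene',190,140,350,235,4.8,'pics/s3.png')"
```

```text
t 4.075 nest [-19.8  -4.1] z 28.34049402969079 yaw_n -168.19682936548406 gap 20.156612107234004 F [-0.4  0.6 -0.2] j [-0.1  0.5 -0.3  0.8  0.  -0.1]
shift -0.0024 0.0001 0.0017 turn 0.0 mm [-0.5  0.   0.3] deg -0.003170634515941814
```

View pics/s3.png

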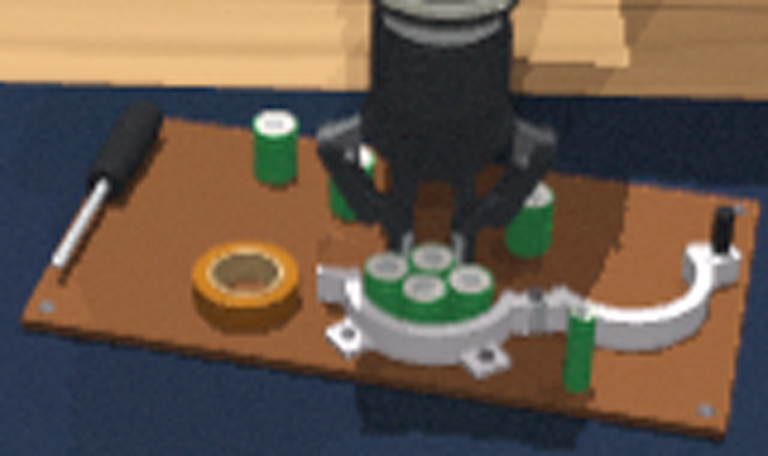

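B now stands in the centre, touching all three cells already in the nest. Next is cell A.

jog_arm:
  targets:
    - [[0.08,0,0],0]
    - [[0.1,0,-0.05],0]
    - [[0,0,-0.25],0.0538]
    - [[0,0,-0.1],0.0538]
    - [[0,0,0],0.0538]
    - [[0,0,0],0]

```text
clock: 4.88
tcp_pos: [541.7, 32.3, 110.6]
orientation: [0.257, 0.967, 0.001, 0.001]
force: [0.9, -0.0, 0.3]
finger_gap: 20.5
```

```bash
python3 -c "
from h import *
st();go((-104.8,50.9),95,162.8)"
```

```text
t 4.875 nest [-58.3 -12.2] z 110.62749688158401 yaw_n 161.98071569942036 gap 20.52987988260927 F [ 0.9 -0.   0.3] j [-0.1  0.4 -0.3  0.9  0.   0.4]
shift 0.3186 0.2278 0.0782 turn -0.0046 mm [63.7 45.6 15.6] deg 0.8192843005796618
```

jog_arm:
  targets:
    - [[0.16,0.114,0.02],-0.0046]
    - [[0.16,0.114,0.02],0]
    - [[0,0,0.1],0]
    - [[0,0,0.14],0]
    - [[0,0,0.08],0]
    - [[0,0,0.03],0]
    - [[0,0,0],0]

```text
clock: 5.75
tcp_pos: [505.9, 105.6, 29.4]
orientation: [0.235, 0.972, 0.001, 0.0]
force: [0.8, -0.4, 0.8]
finger_gap: 20.7
```

```bash
python3 -c "
from h import *
st();go((-31.6,28.3),28.5,162.8)"
```

```text
t 5.75 nest [-108.3   52.3] z 29.41584069632978 yaw_n 164.51720389319553 gap 20.655728529799113 F [ 0.8 -0.4  0.8] j [ 0.1  0.4 -0.5  0.7  0.   0.5]
shift -0.4017 -0.0133 0.0048 turn 0.0095 mm [-80.3  -2.7   1. ] deg -1.7172038931955058
```

jog_arm:
  targets:
    - [[-0.03,-0.004,0.004],0.009]
    - [[-0.05,-0.002,0],0]
    - [[-0.06,-0.001,0],0]
    - [[-0.06,-0.001,0],0]
    - [[-0.06,-0.001,0],0]
    - [[-0.06,-0.001,0],0]
    - [[-0.03,-0.001,0],0]
    - [[0,0,0],0]

```text
clock: 6.75
tcp_pos: [572.3, 66.8, 30.1]
orientation: [0.249, 0.968, 0.001, 0.002]
force: [-0.2, -1.0, -0.3]
finger_gap: 20.5
```

```bash
python3 -c "
from h import *
st();go((-31.6,28.3),28.5,162.8)"
```

```text
t 6.75 nest [-35.3  27.8] z 30.1379073647187 yaw_n 162.83310700142417 gap 20.515538872575437 F [-0.2 -1.  -0.3] j [-0.   0.5 -0.3  0.8  0.   0.5]
shift -0.017 0.008 0.0083 turn 0.0002 mm [-3.4  1.6  1.7] deg -0.03310700142414417
```

jog_arm:
  targets:
    - [[-0.017,0.006,0.006],0]
    - [[0,0,0],0]
    - [[0.07,0,0],0]
    - [[0.15,0,-0.03],0]
    - [[0.1,0,-0.28],-0.05]
    - [[0,0,-0.1],-0.05]
    - [[0,0,0],-0.06]
    - [[0,0,0],0]

```text
clock: 7.75
tcp_pos: [511.6, 100.7, 112.8]
orientation: [-0.003, 1.0, 0.001, 0.001]
force: [0.9, -0.4, -0.8]
finger_gap: 20.9
```

```bash
python3 -c "
from h import *
st();go((-116.6,-72),100,192)"
```

```text
t 7.75 nest [-101.7   48.6] z 112.7894366339949 yaw_n -167.92695991371224 gap 20.8714211202531 F [ 0.9 -0.4 -0.8] j [ 0.   0.3 -0.3  0.9  0.   0. ]
shift 0.1993 -0.5744 0.0626 turn 0.0004 mm [  39.9 -114.9   12.5] deg -0.07304008628774211
```

jog_arm:
  targets:
    - [[0.1,-0.285,0],0]
    - [[0.1,-0.285,0],0]
    - [[0,0,0.05],0]
    - [[0,0,0.1],0]
    - [[0,0,0],0]

```text
clock: 8.38
tcp_pos: [469.0, -14.1, 80.3]
orientation: [0.007, 1.0, 0.001, 0.0]
force: [-0.5, 0.6, 0.7]
finger_gap: 20.3
```

```bash
python3 -c "
from h import *
st();go((-116.6,-72),28.5,192)
im=crop('scene',190,140,350,235,4.8,'pics/s4.png')"
```

```text
t 8.375 nest [-120.1  -72.4] z 80.3084478691062 yaw_n 190.91786134660208 gap 20.291968927265277 F [-0.5  0.6  0.7] j [-0.2  0.3 -0.5  0.8  0.  -0.2]
shift -0.0173 -0.0021 0.259 turn -0.006 mm [-3.5 -0.4 51.8] deg 1.0821386533979278
```

View pics/s4.png

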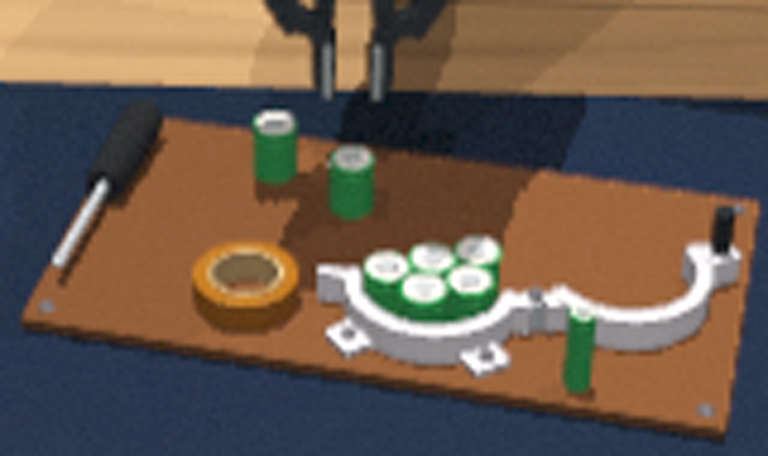

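jog_arm:
  targets:
    - [[0,0,0.13],-0.006]
    - [[0,0,0.08],0]
    - [[0,0,0.04],0]
    - [[-0.04,0,0.008],0]
    - [[-0.04,0,0],0]
    - [[-0.05,0.015,0],0]
    - [[-0.05,0.018,0],0]
    - [[0,0,0],0]

```text
clock: 9.43
tcp_pos: [511.8, -4.5, 32.0]
orientation: [-0.002, 1.0, 0.001, 0.004]
force: [-0.1, -0.3, -0.4]
finger_gap: 20.3
```

```bash
python3 -c "
from h import *
st();go((-32.1,-26.6),28.5,192)"
```

```text
t 9.425 nest [-80.1 -54.3] z 31.998521162886018 yaw_n -168.0505711910218 gap 20.33536289672146 F [-0.1 -0.3 -0.4] j [-0.2  0.4 -0.5  0.7  0.  -0.2]
shift -0.2634 0.0855 0.0195 turn -0.0003 mm [-52.7  17.1   3.9] deg 0.05057119102176335
```

jog_arm:
  targets:
    - [[-0.05,0.016,0.01],0]
    - [[-0.05,0.016,0.006],0]
    - [[-0.05,0.016,0],0]
    - [[-0.05,0.016,0],0]
    - [[-0.04,0.013,0],0]
    - [[-0.005,0,0],0]
    - [[0,0,0],0]

```text
clock: 10.3
tcp_pos: [564.0, 12.5, 28.7]
orientation: [-0.002, 1.0, 0.001, 0.003]
force: [-0.3, 0.8, 0.4]
finger_gap: 20.3
```

```bash
python3 -c "
from h import *
st();go((-32.1,-26.6),28.5,192)"
```

```text
t 10.3 nest [-32.5 -27.1] z 28.732550495662622 yaw_n -168.04420906701927 gap 20.278039745683845 F [-0.3  0.8  0.4] j [-0.1  0.5 -0.3  0.8  0.  -0.1]
shift -0.0023 0.002 0.0012 turn -0.0002 mm [-0.5  0.4  0.2] deg 0.04420906701924805
```

jog_arm:
  targets:
    - [[0.08,0,0],0]
    - [[0.15,0,-0.03],0]
    - [[0.2,0,-0.23],-0.05]
    - [[0,0,-0.12],-0.05]
    - [[0,0,0],-0.05]
    - [[0,0,0],-0.033]
    - [[0,0,0],0]

```text
clock: 11.18
tcp_pos: [472.8, 11.4, 106.8]
orientation: [-0.293, 0.956, -0.0, 0.004]
force: [0.8, -0.1, -0.7]
finger_gap: 20.4
```

```bash
python3 -c "
from h import *
st();go((-132.1,-140.8),90,225)"
```

```text
t 11.175 nest [-121.6  -46.7] z 106.84592981738808 yaw_n -134.19274179382361 gap 20.37689552497489 F [ 0.8 -0.1 -0.7] j [-0.1  0.3 -0.5  0.9  0.  -0.8]
shift 0.3747 -0.2902 0.0825 turn 0.0045 mm [ 74.9 -58.   16.5] deg -0.8072582061763764
```

jog_arm:
  targets:
    - [[0.187,-0.145,0],0.0045]
    - [[0.187,-0.145,0],0]
    - [[0,0,0.05],0]
    - [[0,0,0.18],0]
    - [[0,0,0.1],0]
    - [[0,0,0.03],0]
    - [[0,0,0.01],0]
    - [[0,0,0],0]

```text
clock: 12.18
tcp_pos: [442.8, -78.7, 30.4]
orientation: [-0.279, 0.96, -0.0, 0.004]
force: [-0.7, -0.0, 1.2]
finger_gap: 20.4
```

```bash
python3 -c "
from h import *
st();go((-109.5-13.7,-118.2-13.7),28.5,225);go((-75-13.7,-13.7),28.5,225)
crop('scene',190,140,350,235,4.8,'pics/s5.png')"
```

```text
t 12.175 nest [-132.6 -141. ] z 30.43078031433626 yaw_n -135.8747631903872 gap 20.431308061956745 F [-0.7 -0.   1.2] j [-0.4  0.3 -0.6  0.6  0.  -0.9]
shift -0.0654 -0.0001 0.0102 turn -0.0049 mm [-13.1  -0.    2. ] deg 0.8747631903872153
shift -0.6007 0.3041 0.0137 turn -0.0049 mm [-120.1   60.8    2.7] deg 0.8747631903872153
```

View pics/s5.png

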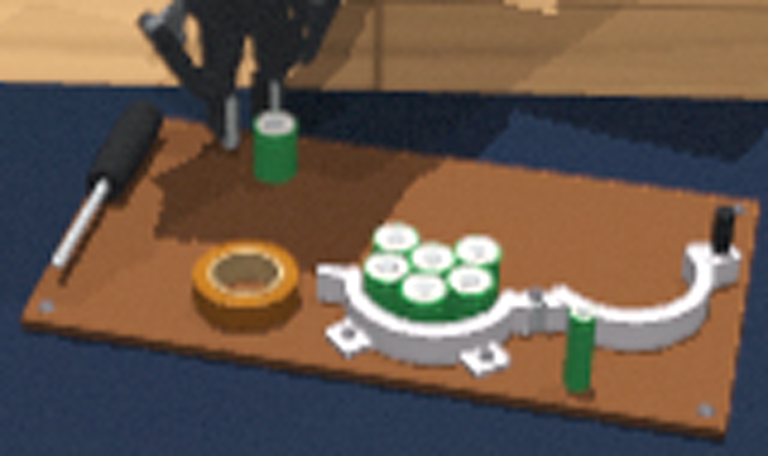

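jog_arm:
  targets:
    - [[-0.035,0,0.008],-0.005]
    - [[-0.035,0,0.002],0]
    - [[-0.05,0.025,0],0]
    - [[-0.053,0.03,0.002],0]
    - [[-0.053,0.03,0.002],0]
    - [[-0.053,0.03,0.002],0]
    - [[-0.053,0.03,0.002],0]
    - [[-0.053,0.03,0.002],0]

```text
clock: 13.22
tcp_pos: [492.0, -2.4, 28.0]
orientation: [-0.287, 0.958, -0.001, 0.005]
force: [-1.4, -0.9, 0.1]
finger_gap: 20.5
```

```bash
python3 -c "
from h import *
st();go((-75-13.7,-13.7),28.5,225)"
```

```text
t 13.225 nest [-100.   -56.3] z 27.953391999451835 yaw_n -134.9252220559109 gap 20.48992275555942 F [-1.4 -0.9  0.1] j [-0.2  0.4 -0.5  0.7  0.  -0.8]
shift -0.1906 0.1103 -0.0015 turn 0.0004 mm [-38.1  22.1  -0.3] deg -0.0747779440890628
```

jog_arm:
  targets:
    - [[-0.055,0.032,0],0]
    - [[-0.055,0.032,0],0]
    - [[-0.05,0.028,0],0]
    - [[-0.02,0.012,0],0]
    - [[0,0,0],0]
    - [[0.06,0,0],0]
    - [[0.12,0,0],0]
    - [[0,0,0],0]

```text
clock: 14.22
tcp_pos: [479.5, 16.8, 27.5]
orientation: [-0.287, 0.958, -0.001, 0.005]
force: [-0.1, 0.7, -0.3]
finger_gap: 20.4
```

jog_arm:
  targets:
    - [[0,0,0],0.05]
    - [[0,0,0],0.05]
    - [[0,0,0],0.05]
    - [[0,0,0],0.05]
    - [[0,0,0],0.05]
    - [[0,0,0],0]

```text
clock: 14.98
tcp_pos: [480.2, 15.3, 28.2]
orientation: [0.114, 0.993, 0.001, 0.006]
force: [-0.4, -0.1, -0.8]
finger_gap: 20.4
```

```bash
python3 -c "
from h import *
st()
im=crop('scene',190,140,350,235,4.8,'pics/s6.png');a=im.min(2);m=np.zeros_like(a);m[150:205,190:310]=a[150:205,190:310]>125
k,l,s,c=cv2.connectedComponentsWithStats(m)
for i in range(1,k):
  if s[i,4]>8:print(c[i],s[i],w2n(w('scene',c[i],47)))
"
```

```text
t 14.975 nest [-115.1  -41.3] z 28.222336251355873 yaw_n 178.5725865828269 gap 20.44751246075102 F [-0.4 -0.1 -0.8] j [-0.1  0.4 -0.6  0.6  0.   0.1]
[192.3 152.1] [190 150   7   6  32] [-139.2 -292.1]
[285.5 177.7] [282 176   8   5  31] [-76.1  -0.1]
[205.9 186.7] [201 178  11  18  46] [  17.  -199.5]
[274.8 195.8] [256 187  38  18 362] [ 11.9 -12.2]
[301.3 202.1] [292 199  18   6  70] [21.8 59.4]
```

View pics/s6.png

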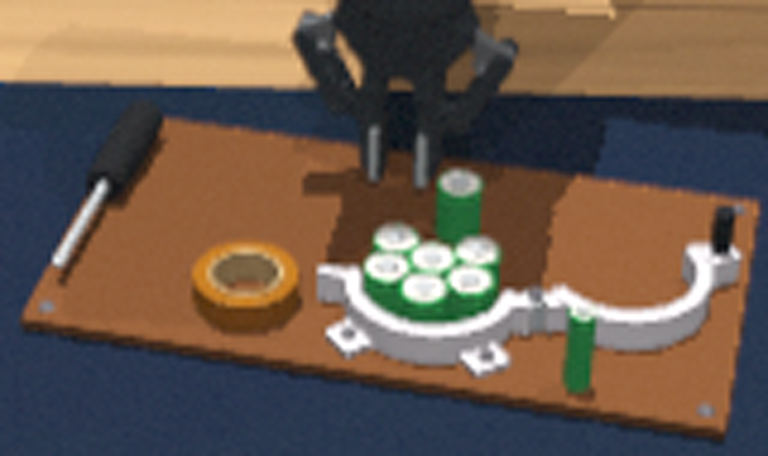

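jog_arm:
  targets:
    - [[0,0.1,0],-0.008]
    - [[0,0.1,0],0]
    - [[0,0,0],0]
    - [[-0.04,0,0],0]
    - [[-0.05,0,0],0]
    - [[-0.05,0,0],0]
    - [[0,0,0],0]

```text
clock: 15.9
tcp_pos: [519.1, 47.5, 28.9]
orientation: [0.094, 0.996, 0.001, 0.006]
force: [0.5, 0.2, 0.2]
finger_gap: 20.3
```

```bash
python3 -c "
from h import *
st();go((-45.5,0),28.5,180)"
```

```text
t 15.9 nest [-83.6  -1.9] z 28.871173667470877 yaw_n 180.88398632128812 gap 20.321328804633527 F [0.5 0.2 0.2] j [-0.1  0.4 -0.5  0.7  0.   0.1]
shift -0.1904 0.0064 0.0043 turn 0.0049 mm [-38.1   1.3   0.9] deg -0.8839863212881143
```

jog_arm:
  targets:
    - [[-0.04,0.005,0.003],0.005]
    - [[-0.05,0.003,0],0]
    - [[-0.05,0,0],0]
    - [[-0.025,0,0],0]
    - [[-0.015,0,0],0]
    - [[0,0,0],0]
    - [[0,0,0],0]

```text
clock: 16.77
tcp_pos: [556.8, 41.4, 28.4]
orientation: [0.103, 0.995, 0.001, 0.006]
force: [-0.2, -0.6, 0.1]
finger_gap: 20.5
```

```bash
python3 -c "
from h import *
st();go((-45.5,0),28.5,180)
crop('scene',190,140,350,235,4.8,'pics/s7.png')"
```

```text
t 16.775 nest [-45.4  -0.2] z 28.408555073493357 yaw_n 179.9213392139259 gap 20.500048467144776 F [-0.2 -0.6  0.1] j [-0.1  0.5 -0.4  0.7  0.   0.1]
shift 0.0004 0.0011 -0.0005 turn -0.0004 mm [ 0.1  0.2 -0.1] deg 0.07866078607410407
```

View pics/s7.png

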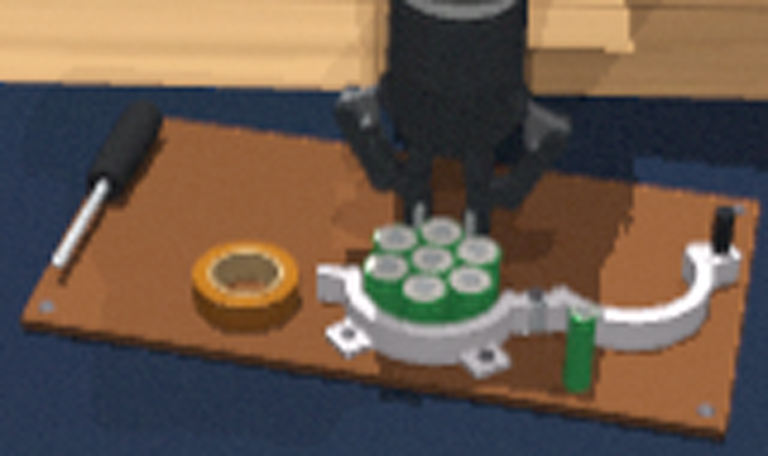

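All seven cells are gathered, standing in the hex pattern. Now the jaw.

jog_arm:
  targets:
    - [[0.08,0,0],0]
    - [[0.15,0,-0.03],0]
    - [[0.05,0,-0.27],0.055]
    - [[0,0,-0.16],0.055]
    - [[0,0,0],0.055]
    - [[0,0,0],0.055]
    - [[0,0,0],0.055]
    - [[0,0,0],0.025]
  gripper: 0.65

```text
clock: 17.82
tcp_pos: [497.3, 53.5, 123.3]
orientation: [0.556, 0.831, 0.004, 0.005]
force: [0.2, 0.2, -0.3]
finger_gap: 29.9
```

```bash
python3 -c "
from h import *
st()
print(w2n(w('scene',(190+723/4.8,140+211/4.8),60)),w2n(w('top',(155+80/4.7-.4,155+241/4.7-.4),60)))
im=imaging.capture('top')[:,:,::-1];v=im.max(2)[195:218,160:186];print(v)
im=imaging.capture('scene')[:,:,::-1];v=im.max(2)[178:196,334:348];print(v)
go((-67.8,151.4),100,126)"
```

```text
t 17.825 nest [-106.2   -0.5] z 123.28820095189859 yaw_n 124.20037142266516 gap 29.89909123302484 F [ 0.2  0.2 -0.3] j [-0.1  0.3 -0.4  0.9  0.   1.1]
[-65.1 150.7] [-64.9 147. ]
[[ 77  77  78  76  77  77  76  79  77  76  96 187 187 188 188 194 254 255
  255 148 123 150 172 189 189 190]
 [ 78  75  76  77  77  78  78  75  76  78 132 188 186 187 188 211 255 255
  254 107 131 161 179 189 190 190]
 [ 77  78  76  78  79  78  79  77  78  78 169 187 189 188 190 235 255 255
  244 114 138 172 188 189 191 191]
 [ 79  78  78  79  79  78  77  79  80  74 199 188 187 188 192 244 255 255
  205 112 152 171 188 190 192 192]
 [ 78  78  76  79  79  80  78  78  77  94 196 187 188 189 192 249 255 255
  164 112 172 173 191 191 191 191]
 [ 78  77  79  80  80  78  80  79  78 131 187 188 188 188 193 250 255 255
  163 111 173 173 191 192 192 191]
 [ 80  78  77  78  79  78  79  76  79 166 189 189 189 188 181 238 255 255
  193 108 173 175 192 191 191 192]
 [ 80  79  79  78  79  77  78  78  72 198 189 188 160 192 238 225 255 255
  223 109 175 175 192 190 191 191]
 [ 78  80  77  78  77  80  78  77  71 198 188 171
[... 2033 characters left out ...]
  27 132 156 158 158 128]
 [159 158 159 158 103  39  28  24  38 149 158 158 157 121]
 [157 157 159 158  86  31  31  28  58 152 158 156 158  88]
 [159 159 159 158  79  34  31  25  56 151 159 158 163  85]
 [157 159 159 160  70  28  28  31  71 152 157 158 161  81]
 [182 184 182 174  74  28  29  28 106 153 157 158 164  78]
 [233 231 228 220 106  24  27  24 171 164 159 158 164  79]
 [255 253 250 249 141  49  62  72 212 212 166 158 125  76]
 [246 254 250 243 205 195 153 143 173 235 173 158 114  79]
 [191 255 253 233 240 245 193 170 149 142 150 159  87  77]
 [120 248 255 255 204 157 141 141 139 142 156 161  83  77]]
shift 0.5188 0.5856 0.121 turn -0.009 mm [103.8 117.1  24.2] deg 1.6187025828727342
```

jog_arm:
  targets:
    - [[0.176,0.195,0],-0.009]
    - [[0.176,0.195,0],0]
    - [[0.173,0.195,0.02],0]
    - [[0,0,0.05],0]
    - [[0,0,0],0]

```text
clock: 18.55
tcp_pos: [563.4, 200.5, 109.7]
orientation: [0.538, 0.843, 0.004, 0.006]
force: [0.2, -0.0, 0.2]
finger_gap: 29.8
```

```bash
python3 -c "
from h import *
st();go((-66,151.5),49,126)"
```

```text
t 18.55 nest [-71.3 156.9] z 109.72683159630876 yaw_n 126.59816907226136 gap 29.8190258694288 F [ 0.2 -0.   0.2] j [ 0.2  0.5 -0.1  1.  -0.   1.3]
shift -0.0357 0.0015 0.3039 turn 0.0033 mm [-7.1  0.3 60.8] deg -0.5981690722613627
```

jog_arm:
  targets:
    - [[-0.036,0.001,0.1],0.003]
    - [[0,0,0.13],0]
    - [[0,0,0.05],0]
    - [[0,0,0.02],0]
    - [[0,0,0],0]

```text
clock: 19.18
tcp_pos: [567.2, 190.2, 51.0]
orientation: [0.542, 0.84, 0.004, 0.006]
force: [0.5, -0.1, 0.3]
finger_gap: 29.9
```

jog_arm:
  targets:
    - [[0,0,0],0]
    - [[0,0,0],0]
  gripper: 0.82

```text
clock: 19.42
tcp_pos: [567.7, 190.3, 52.3]
orientation: [0.542, 0.84, 0.005, 0.007]
force: [0.4, -0.1, 0.1]
finger_gap: 15.1
```

```bash
python3 -c "
from h import *
st();go((-66,151.5),49,126)
crop('scene',270,140,370,210,6,'pics/s8.png')"
```

```text
t 19.425 nest [-64.9 147.8] z 52.26843364697673 yaw_n 126.03870583126127 gap 15.147940345236869 F [ 0.4 -0.1  0.1] j [ 0.2  0.5 -0.2  0.8 -0.   1.3]
shift 0.0182 0.0063 0.0163 turn 0.0002 mm [3.6 1.3 3.3] deg -0.03870583126126451
```

View pics/s8.png

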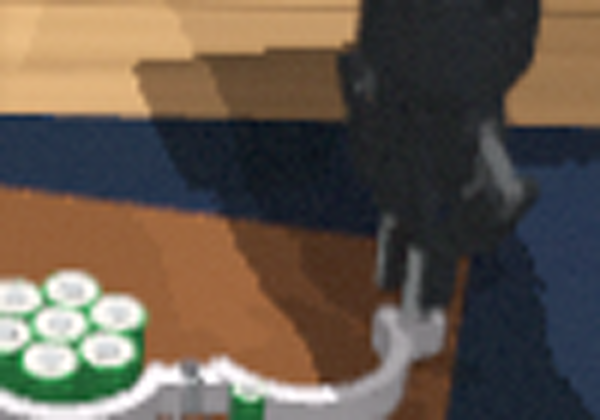

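The peg is caged between the fingers. Now I'll swing the jaw.

jog_arm:
  targets:
    - [[0.012,-0.05,0.014],-0.03]
    - [[-0.0056,-0.08,0],-0.0444]
    - [[-0.0056,-0.08,0],-0.0444]
    - [[-0.0056,-0.08,0],-0.0444]
    - [[-0.0056,-0.08,0],-0.0444]
    - [[-0.0056,-0.08,0],-0.0444]

```text
clock: 20.23
tcp_pos: [508.1, 128.7, 49.8]
orientation: [0.163, 0.987, 0.004, 0.011]
force: [0.4, 2.1, -0.6]
finger_gap: 15.1
```

```bash
cat >> h.py <<'E'
def arc():
    s=env.state();d=w2n(s["tcp_pos"])-np.array([0,58]);a=np.degrees(np.arctan2(d[1],d[0]))%360
    print("R",np.hypot(*d),"ang",a,"jaw open deg",265-a)
E
python3 -c "
from h import *
st();arc()"
```

```text
t 20.225 nest [-110.8   75.4] z 49.783126608005915 yaw_n 172.97355115626786 gap 15.07140869732662 F [ 0.4  2.1 -0.6] j [ 0.1  0.4 -0.4  0.7  0.   0.4]
R 112.17278114160989 ang 171.07491449202766 jaw open deg 93.92508550797234
```

jog_arm:
  targets:
    - [[0.005,-0.08,0],-0.0444]
    - [[-0.002,-0.08,0],-0.0444]
    - [[-0.0056,-0.08,0],-0.0444]
    - [[-0.0056,-0.08,0],-0.0444]
    - [[-0.0056,-0.08,0],-0.0444]
    - [[-0.0056,-0.08,0],-0.0444]
    - [[-0.0056,-0.08,0],-0.0444]

```text
clock: 21.1
tcp_pos: [522.9, 22.0, 50.9]
orientation: [-0.336, 0.942, -0.0, 0.011]
force: [-0.5, 1.8, -1.6]
finger_gap: 15.5
```

```bash
python3 -c "
from h import *
st();arc()"
```

```text
t 21.1 nest [-74.6 -26.1] z 50.86197867404533 yaw_n -129.03174417087916 gap 15.465307861868085 F [-0.5  1.8 -1.6] j [-0.1  0.4 -0.4  0.7  0.  -0.8]
R 112.40277429685776 ang 228.4056762566608 jaw open deg 36.5943237433392
```

jog_arm:
  targets:
    - [[0.006,-0.055,0],-0.025]
    - [[0.002,-0.05,0],-0.025]
    - [[-0.002,-0.05,0],-0.025]
    - [[-0.002,-0.05,0],-0.025]
    - [[-0.002,-0.04,0],-0.022]
    - [[0,0,0],0]

```text
clock: 21.85
tcp_pos: [559.2, -11.5, 51.7]
orientation: [-0.515, 0.857, -0.002, 0.011]
force: [-0.7, 0.2, -0.5]
finger_gap: 15.4
```

```bash
python3 -c "
from h import *
st();arc();go((-10,-57),49,265)"
```

```text
t 21.85 nest [-32.3 -51.5] z 51.73265304631868 yaw_n -106.26832785847341 gap 15.36737493451544 F [-0.7  0.2 -0.5] j [-0.2  0.4 -0.3  0.8  0.  -1.2]
R 114.21624491174335 ang 253.56260151294285 jaw open deg 11.437398487057152
shift -0.0049 -0.1146 0.0154 turn -0.0626 mm [ -1.  -22.9   3.1] deg 11.268327858473423
```

jog_arm:
  targets:
    - [[0,-0.04,0.008],-0.022]
    - [[0,-0.035,0.004],-0.02]
    - [[0,-0.025,0],-0.015]
    - [[0,-0.012,0],-0.005]
    - [[0,0,0],0]

```text
clock: 22.48
tcp_pos: [578.3, -19.5, 50.0]
orientation: [-0.595, 0.804, -0.002, 0.01]
force: [0.3, -0.2, -0.8]
finger_gap: 15.7
```

```bash
python3 -c "
from h import *
st();arc();go((-10,-57),49,265)"
```

```text
t 22.475 nest [-12.  -55.5] z 50.01366950988796 yaw_n -95.2182745529371 gap 15.702265963308731 F [ 0.3 -0.2 -0.8] j [-0.2  0.5 -0.3  0.8  0.  -1.5]
R 114.17651547512574 ang 263.9608914154071 jaw open deg 1.0391085845928956
shift 0.0064 -0.0106 0.0051 turn -0.0012 mm [ 1.3 -2.1  1. ] deg 0.2182745529370713
```

jog_arm:
  targets:
    - [[0,-0.008,0],0]
    - [[0,-0.008,0],0]
    - [[0,0,0],0]

```text
clock: 22.85
tcp_pos: [581.0, -20.4, 50.1]
orientation: [-0.594, 0.804, -0.002, 0.01]
force: [-0.3, -0.5, 0.3]
finger_gap: 15.2
```

jog_arm:
  targets:
    - [[0,-0.008,0],0]
    - [[0,-0.005,0],0]

```text
clock: 23.1
tcp_pos: [582.1, -20.8, 49.9]
orientation: [-0.594, 0.804, -0.001, 0.009]
force: [-8.0, 2.0, 5.6]
finger_gap: 15.4
```

```bash
python3 -c "
from h import *
st();arc()"
```

```text
t 23.1 nest [ -8. -56.] z 49.93603933348093 yaw_n -95.33984548802395 gap 15.377854583200675 F [-8.   2.   5.6] j [-0.2  0.5 -0.3  0.8  0.  -1.4]
R 114.2426837447515 ang 265.99842674157964 jaw open deg -0.9984267415796353
```

jog_arm:
  targets:
    - [[0,-0.008,0],0]
    - [[0,-0.008,0],0]
    - [[0,-0.004,0],0]

```text
clock: 23.48
tcp_pos: [582.0, -20.7, 49.7]
orientation: [-0.594, 0.804, 0.002, 0.007]
force: [-4.8, 1.3, 4.7]
finger_gap: 15.6
```

```bash
python3 -c "
from h import *
st();arc()"
```

```text
t 23.475 nest [ -8.1 -55.9] z 49.70906266198608 yaw_n -95.33428711136986 gap 15.606220589926597 F [-4.8  1.3  4.7] j [-0.2  0.5 -0.3  0.8  0.  -1.4]
R 114.22895290455169 ang 265.93949042700604 jaw open deg -0.9394904270060351
```

The jaw is against its stop. Next: open slightly, rise straight up, move clear and check.

jog_arm:
  targets:
    - [[0,0.01,0],0]
    - [[0,0,0],0]
    - [[0,0,-0.06],0]
    - [[0,0,-0.2],0]
    - [[0,0,-0.3],0]
    - [[0,0,-0.3],0]
  gripper: 0.66

```text
clock: 24.22
tcp_pos: [577.4, -22.1, 225.6]
orientation: [-0.594, 0.804, 0.004, 0.006]
force: [1.3, -0.2, 0.8]
finger_gap: 29.0
```

jog_arm:
  targets:
    - [[0.25,0,-0.1],0]
    - [[0.3,0,0],0]
    - [[0.3,0,0],0]
    - [[0.3,0,0],0]
    - [[0,0,0],0]
    - [[0,0,0],0]

```text
clock: 24.98
tcp_pos: [510.3, -249.1, 253.9]
orientation: [-0.595, 0.804, -0.003, 0.01]
force: [0.8, 0.0, 0.5]
finger_gap: 28.8
```

```bash
python3 -c "
from h import *
st()
a=crop('top',190,160,270,220,9,'pics/t9.png')
print((px('top',[*n2w((-10,-57)),60])-[190,160])*9,(px('top',[*n2w((0,0)),47])-[190,160])*9)"
```

```text
t 24.975 nest [ -32.  -294.2] z 253.9017443912029 yaw_n -95.24805453144947 gap 28.75687571068301 F [0.8 0.  0.5] j [-0.6  0.3  0.1  1.3  0.  -1.9]
[556. 382.] [376.9 308.4]
```

View pics/t9.png

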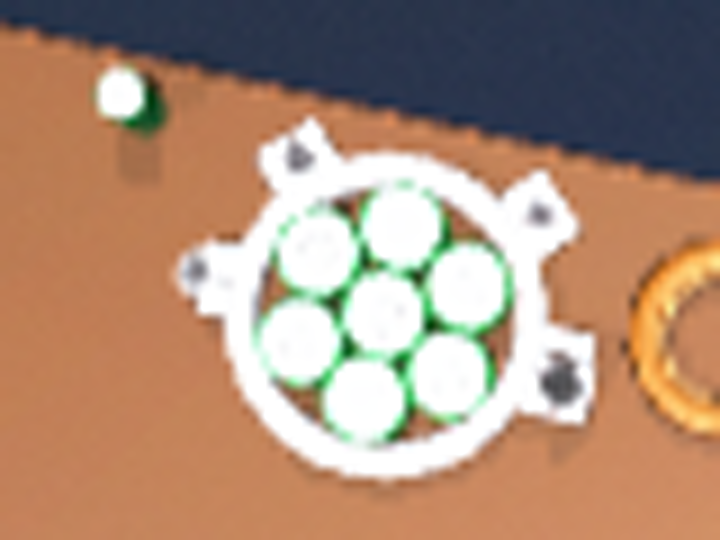

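The ring is closed, with the centre cell at (383,312) and six cells around it. The peg is at (562,380), against a predicted (556,382) for a shut jaw. That offset matches the centre cell's own, so it is calibration bias. Handing in.

```bash
python3 -c "
from rig import env
print(env.job_done())"
```

```text
the job is handed in; nothing more can be done
None
```

I built the seven-cell pack and handed the job in at about 25 s; the hand-in reports no verdict.

**What I did:** I slid the four loose cells into the nest one at a time, standing up, with the half-closed fingers as a low cradle. One went to the middle and three to the open side. I then caged the jaw's peg between the fingers, swung the jaw to its stop and moved the arm away. The slim cell and the other bystanders were never touched.

**Last checks:**
- **Pack:** the final top view shows one cell in the middle and six around it, all upright, inside a closed ring.
- **Jaw:** it held firm at about 5–8 N with the peg at its shut position. In the picture the peg lies about 0.7 pixel (under 2 mm) from the predicted shut position. The middle cell shows the same offset, so I take it as calibration error.
- **Arm:** it was well clear of everything, with forces near zero.

No check failed. I judged the jaw angle and the cells' exact distances from the centre by eye and did not measure them separately.

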